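# Nip a carrot in the bench peeler and hold the sprung blade arm at its stop

### The arm

A 6-joint arm with a two-finger parallel gripper is mounted at the origin on the work surface. World frame = base frame: x ahead of the robot, y to its left, z up, the work surface at z = 0. Lengths are in m, angles in rad, forces in N, time in s.
With the tool pointing down it reaches from about 0.35 to 0.85 m from the base axis. Payload 8.1 kg.
Tool frame: the origin (TCP) lies at the very end of the fingers, on their centre line; the grasp point (between the pads) lies 19 mm behind it; z points along the fingers, y is the line along which they close (so a half turn about z gives the same grasp; the last joint's range is limited). The gripper opens to 93 mm and grips with 3 to 60 N. Pads are 15 mm wide; open, the fingers measure 128 mm over their backs; the gripper's body (75 mm by 188 mm) begins 65 mm behind the grasp point.
Start: joints at [1.083, 0.13, 1.488, -0, 1.523, -0.085], TCP at [0.235, 0.552, 0.219] pointing down, gripper open.
Joint ranges: [-2.96, 2.96], [-0.89, 2.26], [0.02, 2.5], [-1.34, 4.48], [0, 2.73], [-2.66, 2.66]. Speed limits (rad/s): [2.39, 2.39, 2.79, 3.14, 3.14, 3.14].

### API

Orientations are given as a rotation vector (axis times angle).
In Python, from plant import robot gives the robot as it stands. The module is installed in compiled form; this text tells all that it offers.
- The arm moves only by the tool play_rows, never from a script. Its argument "increments" is text: rows parted by semicolons, each of 5 numbers parted by spaces: the shift along the tool's x, y, z in mm, then the turn about the tool's z in degrees, then the closure, from -1 (fully open) to 1 (shut). In form: dx dy dz yaw claw; .... A call has 1 to 20 rows; each row is the pose to reach, as a shift and turn from the pose commanded when the call began, along the tool's axes at that moment; what a row does not reach only later rows make up. A row lasts 1/10 s, in which the tool goes at most 50 mm and 8.59 degrees, less where a joint would pass 70% of its speed; a pose out of reach is approached as far as the arm can. A call with a gripper value outside its range is refused whole. The fingers move at their own pace and stop on an object; "force" is the grip in N (left out, the last holds). Time passes only in rows, so rows that repeat a pose let the fingers close. It gives the time, the measured TCP pose, the force, the opening and the grip force at its end, in the units of the state.
- robot.read_state(): the state, without advancing time (a new reading comes with each control period).
- robot.read_camera(name): name is "scene" or "side" or "wrist"; returns the picture (400x640x3 uint8, blue, green, red); there is no depth.
- robot.calibration(name): a dict with "vertical_fov" (degrees; the focal length in pixels is half the picture's height over the tangent of half this angle, whatever the lens; pixels are square), "cx", "cy" (the principal point, pixels), "rvec" (rotation vector, rad) and "tvec" (3), from world to camera coordinates, as OpenCV has them. Camera axes: x right, y down, z forward; pixel columns grow to the right and rows downward; lengths in m; the calibration is good to about 2 mm. A picture is of the moment at which its call begins: read the wrist's pose just before it. calibration takes no time and is no camera call; for the wrist camera it gives the pose at the moment of the call.
- robot.close_job(): hands the job in; it is judged then, once.
Trained networks look in the newest picture that a camera, given by its name, has taken for a name from the list of things; names that differ only in an ending like _2 or _b are one class to them, and where a whole thing is asked for, a point or a joint stands for the part that bears it (a point fixed in the world has none). Each returns a list of dicts, best first, with "conf" (0 to 1); they miss things now and then, are a little off and sometimes report something else, mostly with a low value. They report only what shows in the picture. A call takes as long as a camera call. They do not tell look-alikes from the thing itself.
- robot.recognise(camera, query): "centre" ([x, y, z] in m, in world coordinates, good to about 4 mm: the middle of the surface that is visible of it).
- robot.regions_of(camera, query): "pixels" (400x640 bool, what is visible of it).
- robot.landmark_of(camera, query): "centre" ([x, y, z] in m, in world coordinates, good to about 4 mm: a listed point, or the origin of a listed thing).
The state is a dict: "t": time; "q": joint angles; "dq": joint speeds; "joint_torque": joint torques, N m; "tool_pos": TCP position; "orientation": TCP orientation; "force": force on the tool from outside, world axes, zero at the start; "wrist_torque": the same for the moment, N m; "opening": finger opening in m; "gripper_force": force on a finger pad.
Only numpy, scipy, OpenCV 4.12 (cv2) and the standard library are available. Lean on these libraries where they do the work, as an engineer would, in place of code of your own. Each camera call takes 0.05 s, during which the arm holds its last target. There are 200 camera calls.

### The job

Get the bench peeler ready to peel: slide its tail carriage along the rods until it pushes the carrot up against the drive plate and nips it firmly, without crushing it. Leave the carriage there, then swing the sprung blade arm by its upright handle towards the carrot, right round to its stop, and finish holding it there with the gripper, as the spring would throw it back. Leave the bowls, the onion and the grater where they are.

Things in the scene. Friction and masses are not known exactly. Their poses are not given: they have to be found in the camera images.
- peeler: Bench peeler, fixed: aluminium base 180x365x15 mm, white headstock box 100x90 mm, top z 149 mm, at its +y end; two steel rods along y carry carrot and tail carriage. Origin on the worktop, below the carrot's axis (x 0, z 85 mm here); x away from the robot, y along the rods to the headstock, z up. Pose differs each time. Fixed steel stop post, 12 mm thick, top z 135 mm, at x 47, y -27 mm.
- carrot: Loose trimmed carrot piece, a cylinder 36 mm in diameter, 90 mm long, 0.06 to 0.13 kg, lying on the two rods along the peeler's y; origin at its middle, y along its axis. Starts 5 to 25 mm short of the drive plate. When nipped its origin is at peeler y 20 mm. A push above 60 N crushes it.
- tail: Black tail carriage on the rods: block 60x34 mm, top z 103 mm; origin mid-block at the carrot axis' height, axes as the peeler's. The face of its 28 mm disc, 35 mm ahead in +y, meets the carrot. Slides along peeler y with about 5 N drag, stays where left. Origin at peeler y -135 to -115 mm at the start, -60 mm when the carrot is nipped.
- tail_grip (a point): Point at z 132 mm on the axis of the upright steel peg on the tail carriage, 18 mm in diameter, free from z 103 to 145 mm, right above the carriage's origin; pinch it from above or push it from behind. For a firm nip push at creeping speed until about 15 N (5 N drag and 10 N on the carrot), then let go: the drag keeps about 4.5 N on the carrot.
- pivot (a point): Point on the vertical pivot axis of the blade arm, at z 175 mm; fixed at peeler x 75, y 55 mm. Pivot column and hub reach up to z 143 mm.
- blade_arm (a joint): Blade arm's angle, rad: 0 parked (arm points 40 degrees to -y from the peeler's +x), growing clockwise from above as the handle swings to the carrot, 1.05 at the stop, where the arm meets the stop post. A spring drives it back: about 1.5 N at the handle when parked, 7 N at the stop. The blade below the arm does not press on the carrot.
- brown_bowl: Bystander: terracotta bowl with squash cubes, 130 mm across, 55 mm high, origin under its centre.
- white_bowl: Bystander: white bowl with cauliflower, 130 mm across, 55 mm high, origin under its centre.
- onion: Bystander: onion, 74 mm across, 74 mm high, on the wooden board (20 mm thick) to the robot's right, origin under its centre.
- grater: Bystander: flat steel grater with a black handle, 240 x 85 x 22 mm, lying on the board, origin under its middle.
- drive_face (a point): Centre of the face of the steel drive plate (40 mm across) on the headstock, against which the carrot is nipped; peeler y 65, z 85 mm.
- blade_handle (a point): Upright black handle at the tip of the aluminium blade arm (16 mm wide, z 118 to 130 mm), 18 mm in diameter, free from z 130 to 207 mm; this point is on its axis at z 177 mm, 120 mm from the pivot axis; x points along the arm, away from the pivot.
Not all that is in view belongs to the job. Of the things that look like the carrot, the largest one is meant.

How it is judged:
By the outcome, as a careful person would: the job done as asked, in the order asked, and still so for the second after the job is handed in, while the arm keeps its last pose, push and grip.
It also fails if it takes over 51 s, if anything falls off the work surface, if the arm or the gripper's body presses on something with over 40 N, if the wrist force passes 120 N, or if a joint passes its speed limit or range.

## Working session

There is one attempt and no reset: what is moved stays moved. The work goes in short steps, Python scripts to look and compute and a tool call to move; the robot and the scene stay as the last step left them, time stands still between calls to the robot, and variables do not carry over. Pictures are saved under pics/ and viewed, at most 10 in all, crops included, and the job is handed in when it is done.

Besides the shell and the picture viewer there is one more tool, called by a JSON object that holds its "api" and its "payload". play_rows: Moves the arm, as the interface text tells. Its arguments: {"type":"object","properties":{"increments":{"type":"string"},"force":{"type":"number"}},"required":["increments"]}

```bash
mkdir -p pics; python3 - <<'E'
from plant import robot
import cv2,numpy as np
s=robot.read_state();print(s['t'],s['tool_pos'],s['orientation'])
ims=[]
for c in("scene","side"):
    im=robot.read_camera(c);cv2.imwrite(f"pics/{c}0.png",im)
    for n in("tail_grip","blade_handle","pivot","drive_face","tail","carrot","peeler"):
        print(c,n,[(np.round(d['centre'],3).tolist(),round(d['conf'],2)) for d in robot.landmark_of(c,n)[:3]])
E
```

```text
0.0 [0.2349286  0.5514789  0.21760261] [-6.28417988e-01 -3.07759815e+00  2.74860724e-03]
scene tail_grip []
scene blade_handle [([0.635, -0.013, 0.176], 0.62)]
scene pivot [([0.529, 0.052, 0.173], 0.82)]
scene drive_face [([0.454, 0.048, 0.083], 0.74)]
scene tail [([0.486, -0.149, 0.086], 0.8)]
scene carrot [([0.463, -0.009, 0.084], 0.85), ([0.665, -0.078, 0.014], 0.74), ([0.681, 0.096, 0.013], 0.64)]
scene peeler [([0.466, -0.018, 0.003], 0.8), ([0.588, -0.458, 0.016], 0.3)]
side tail_grip [([0.482, -0.141, 0.13], 0.75)]
side blade_handle [([0.633, -0.017, 0.18], 0.78)]
side pivot [([0.532, 0.05, 0.175], 0.75), ([0.48, -0.142, 0.086], 0.24)]
side drive_face [([0.455, 0.047, 0.083], 0.7)]
side tail [([0.479, -0.141, 0.087], 0.76)]
side carrot [([0.459, -0.014, 0.086], 0.71), ([0.684, 0.096, 0.014], 0.51), ([0.666, -0.081, 0.014], 0.45)]
side peeler [([0.464, -0.02, 0.0], 0.67), ([0.454, 0.043, 0.081], 0.55), ([0.474, -0.565, 0.019], 0.49)]
```

View pics/scene0.png

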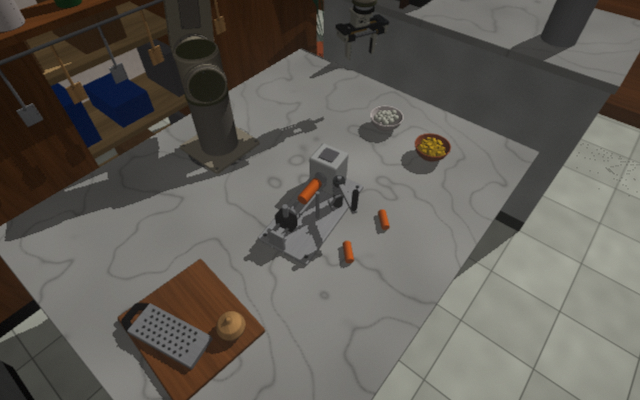

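View pics/side0.png

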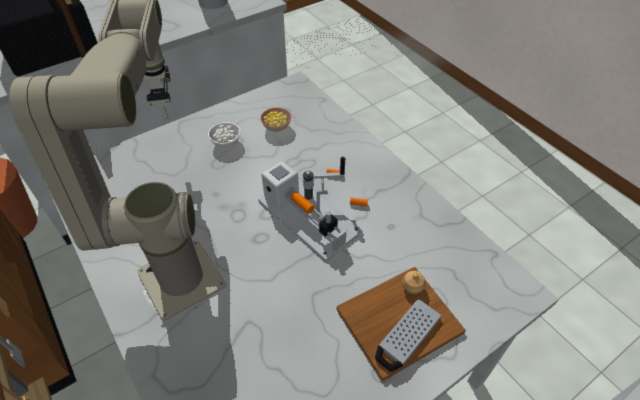

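The scene view shows the peeler at about (310,210), with the tail peg at (287,215), the parked handle at (355,200) and two small decoy carrots. The side view agrees, with the peg at (328,222) and the handle at (342,165). The peeler is yawed about 8°. I'll move behind the tail peg with the fingers shut.

{"api": "play_rows", "payload": {"increments": "-543 -613 0 59 1;-543 -613 0 59 1;-543 -613 0 59 1;-543 -613 0 59 1;-543 -613 0 59 1;-543 -613 0 59 1;-543 -613 0 59 1;-543 -613 0 59 1;-543 -613 0 59 1;-543 -613 0 59 1;-543 -613 0 59 1;-543 -613 0 59 1;-543 -613 0 59 1;-543 -613 0 59 1;-543 -613 0 59 1;-543 -613 0 59 1;-543 -613 0 59 1;-543 -613 0 59 1;-543 -613 0 59 1;-543 -613 0 59 1", "force": 40}}

```text
t: 2.8
tool_pos: [0.4943, -0.2237, 0.2187]
orientation: [-2.061, -2.37, -0.0]
force: [0.4, 0.2, -0.3]
opening: 0.0001
gripper_force: 0.0
```

```bash
cat > h.py <<'E'
from plant import robot
import cv2,numpy as np
from scipy.spatial.transform import Rotation as R
from scipy.optimize import least_squares
def st():
    s=robot.read_state();Rm=R.from_rotvec(s['orientation']).as_matrix()
    print('t',round(s['t'],2),'tcp',np.round(s['tool_pos'],4),'yang',round(np.degrees(np.arctan2(Rm[1,1],Rm[0,1])),1),'q6',round(s['q'][5],2),'F',np.round(s['force'],1),'open',round(s['opening'],4),'gf',s['gripper_force'])
    return s,Rm
E
python3 - <<'E'
from h import *
s,Rm=st()
loc={"pivot":(.075,.055),"drive_face":(0,.065),"peeler":(0,0),"blade_handle":(.1669,-.0221)}
P=[];Q=[];tl=[];T=[]
for c in("scene","side","wrist"):
    im=robot.read_camera(c);cv2.imwrite(f"pics/{c}1.png",im)
    for n in list(loc)+["tail_grip","tail","carrot"]:
        r=robot.landmark_of(c,n)
        if not r or r[0]['conf']<.5: continue
        p=r[0]['centre'];print(c,n,np.round(p,4),round(r[0]['conf'],2))
        if n in loc: P.append(loc[n]);Q.append(p[:2])
        elif n!="carrot":T.append(p[:2])
P=np.array(P);Q=np.array(Q);T=np.array(T)
rot=lambda a:np.array([[np.cos(a),-np.sin(a)],[np.sin(a),np.cos(a)]])
def f(v):
    return np.r_[(P@rot(v[2]).T+v[:2]-Q).ravel(), ((T-v[:2])@rot(v[2]))[:,0]]
v=least_squares(f,[.465,-.019,.14],loss='soft_l1',f_scale=.004).x
print(v,np.degrees(v[2]));print('tail local',((T-v[:2])@rot(v[2])).round(4))
print(np.round(f(v),3))
E
```

```text
t 2.8 tcp [ 0.4943 -0.2237  0.2187] yang 8.0 q6 -0.66 F [ 0.4  0.2 -0.3] open 0.0001 gf 0.0
scene pivot [0.5277 0.0499 0.1735] 0.58
scene drive_face [0.4546 0.0477 0.0828] 0.74
scene peeler [ 4.656e-01 -1.360e-02  2.000e-04] 0.68
scene blade_handle [ 0.6312 -0.0133  0.1753] 0.95
scene tail_grip [ 0.4815 -0.1389  0.1306] 0.74
scene tail [ 0.4849 -0.1438  0.086 ] 0.68
scene carrot [ 0.4629 -0.0069  0.087 ] 0.9
side pivot [0.5298 0.0518 0.1728] 0.82
side drive_face [0.4558 0.045  0.0825] 0.68
side peeler [ 0.4679 -0.0177  0.0041] 0.96
side blade_handle [ 0.6323 -0.0157  0.1795] 0.68
side tail_grip [ 0.483  -0.1398  0.1285] 0.91
side tail [ 0.4779 -0.1411  0.0874] 0.82
side carrot [ 0.4596 -0.0105  0.0831] 0.6
wrist tail_grip [ 0.4841 -0.1386  0.1312] 0.58
wrist tail [ 0.4801 -0.1394  0.0863] 0.56
wrist carrot [ 0.6676 -0.0768  0.0137] 0.57
[ 0.46410465 -0.01629732  0.14617095] 8.37497870545457
tail local [[-0.0006 -0.1238]
 [ 0.002  -0.1292]
 [ 0.0007 -0.1249]
 [-0.0045 -0.1255]
 [ 0.002  -0.1239]
 [-0.0021 -0.1241]]
[ 0.003 -0.001  0.     0.    -0.001 -0.003  0.001 -0.001  0.    -0.003
 -0.001  0.003 -0.004  0.001  0.     0.002 -0.001  0.002  0.001 -0.005
  0.002 -0.002]
```

View pics/wrist1.png

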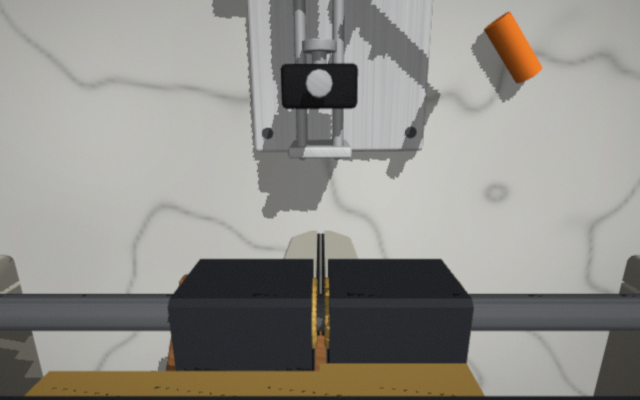

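Wrist view: the peg is at (319,83), straight ahead of the shut fingers at (320,240). I'll advance a little, descend, then push.

{"api": "play_rows", "payload": {"increments": "45 0 0 0 1;45 0 50 0 1;45 0 90 0 1;45 0 102 0 1;45 0 102 0 1;55 0 102 0 1;60 0 102 0 1;64 0 102 0 1;68 0 102 0 1;72 0 102 0 1;76 0 102 0 1;80 0 102 0 1;84 0 102 0 1;88 0 102 0 1;90 0 102 0 1;90 0 102 0 1"}}

```text
t: 5.6
tool_pos: [0.4828, -0.1361, 0.1176]
orientation: [2.061, 2.368, 0.0]
force: [0.9, -4.3, 4.2]
opening: 0.0004
gripper_force: 2.3
```

```bash
python3 - <<'E'
from h import *
s,Rm=st()
im=robot.read_camera("wrist");cv2.imwrite("pics/wrist2.png",im)
for c in("side","scene"):
    robot.read_camera(c)
    for n in("tail_grip","carrot"):print(c,n,[np.round(d['centre'],4) for d in robot.landmark_of(c,n)[:1]])
E
```

```text
t 5.6 tcp [ 0.4828 -0.1361  0.1176] yang 7.9 q6 -0.51 F [ 0.9 -4.3  4.2] open 0.0004 gf 2.288261130452156
side tail_grip [array([ 0.4802, -0.1193,  0.1277])]
side carrot [array([ 0.6669, -0.081 ,  0.0105])]
scene tail_grip [array([ 0.4814, -0.117 ,  0.1325])]
scene carrot [array([ 0.669 , -0.0757,  0.0149])]
```

View pics/wrist2.png

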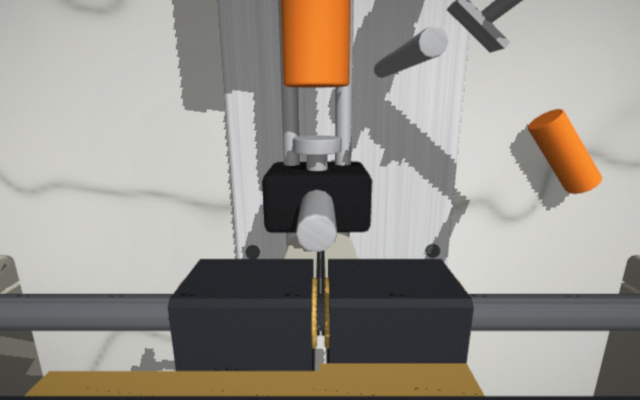

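The fingers are pushing squarely on the peg at (317,230) with about 4.4 N of drag. Nip should be about 43 mm further on.

{"api": "play_rows", "payload": {"increments": "3 0 0 0 1;6 0 0 0 1;9 0 0 0 1;12 0 0 0 1;15 0 0 0 1;18 0 0 0 1;21 0 0 0 1;24 0 0 0 1;27 0 0 0 1;29 0 0 0 1;31 0 0 0 1;32 0 0 0 1;33 0 0 0 1;34 0 0 0 1"}}

```text
t: 7.35
tool_pos: [0.4774, -0.1026, 0.1168]
orientation: [2.062, 2.369, -0.001]
force: [0.6, -7.1, 4.6]
opening: 0.0007
gripper_force: 3.4
```

{"api": "play_rows", "payload": {"increments": "0.5 0 0 0 1;1 0 0 0 1;1.5 0 0 0 1;2 0 0 0 1;2.5 0 0 0 1;3 0 0 0 1;3.5 0 0 0 1;4 0 0 0 1"}}

```text
t: 8.15
tool_pos: [0.4768, -0.0987, 0.1168]
orientation: [2.063, 2.369, -0.001]
force: [0.3, -6.8, 4.4]
opening: 0.0006
gripper_force: 3.4
```

{"api": "play_rows", "payload": {"increments": "0.5 0 0 0 1;1 0 0 0 1;1.5 0 0 0 1;2 0 0 0 1;2.5 0 0 0 1;3 0 0 0 1"}}

```text
t: 8.75
tool_pos: [0.4764, -0.0957, 0.1168]
orientation: [2.063, 2.369, -0.001]
force: [1.0, -6.4, 5.2]
opening: 0.0006
gripper_force: 3.4
```

{"api": "play_rows", "payload": {"increments": "0.4 0 0 0 1;0.8 0 0 0 1;1.2 0 0 0 1"}}

```text
t: 9.05
tool_pos: [0.4763, -0.0945, 0.1168]
orientation: [2.063, 2.369, -0.001]
force: [0.7, -6.4, 5.2]
opening: 0.0001
gripper_force: 3.4
```

{"api": "play_rows", "payload": {"increments": "0.3 0 0 0 1;0.6 0 0 0 1"}}

```text
t: 9.25
tool_pos: [0.4761, -0.0939, 0.1168]
orientation: [2.063, 2.369, -0.001]
force: [0.8, -5.7, 4.7]
opening: 0.0006
gripper_force: 3.4
```

{"api": "play_rows", "payload": {"increments": "0.4 0 0 0 1;0.8 0 0 0 1;1.2 0 0 0 1"}}

```text
t: 9.55
tool_pos: [0.476, -0.0928, 0.1168]
orientation: [2.063, 2.369, -0.001]
force: [1.1, -6.9, 4.6]
opening: 0.0005
gripper_force: 3.4
```

{"api": "play_rows", "payload": {"increments": "0.4 0 0 0 1;0.8 0 0 0 1;1.2 0 0 0 1"}}

```text
t: 9.85
tool_pos: [0.4759, -0.0923, 0.1169]
orientation: [2.062, 2.368, -0.003]
force: [0.9, -10.8, 4.3]
opening: 0.0005
gripper_force: 5.7
```

{"api": "play_rows", "payload": {"increments": "0.3 0 0 0 1;0.6 0 0 0 1"}}

```text
t: 10.05
tool_pos: [0.4759, -0.0923, 0.1169]
orientation: [2.062, 2.367, -0.003]
force: [0.6, -13.3, 2.6]
opening: 0.0006
gripper_force: 6.8
```

{"api": "play_rows", "payload": {"increments": "0.3 0 0 0 1;0.6 0 0 0 1;0.6 0 0 0 1"}}

```text
t: 10.35
tool_pos: [0.4759, -0.0922, 0.117]
orientation: [2.061, 2.366, -0.004]
force: [2.2, -15.0, 3.0]
opening: 0.0008
gripper_force: 7.7
```

The carrot is nipped at 15 N. I'll back off, rise, and go above the handle with the fingers opening.

{"api": "play_rows", "payload": {"increments": "-5 0 0 0 1;-20 0 0 0 1;-35 0 0 0 1;-35 0 -50 0 1;-35 0 -100 0 0;-35 0 -120 0 -1;-10 40 -120 -9 -1;20 80 -120 -18 -1;52 125 -120 -26 -1;52 166 -120 -34 -1;52 166 -120 -42 -1;52 166 -120 -50 -1;52 166 -120 -50 -1;52 166 -120 -50 -1"}}

```text
t: 11.75
tool_pos: [0.6328, -0.0159, 0.2362]
orientation: [-0.875, -3.016, -0.0]
force: [0.2, 0.1, 0.5]
opening: 0.076
gripper_force: 0.0
```

```bash
python3 - <<'E'
from h import *
s,Rm=st()
for c in("side","scene","wrist"):
    im=robot.read_camera(c);cv2.imwrite(f"pics/{c}3.png",im)
    for n in("blade_handle","tail_grip","carrot"):print(c,n,[np.round(d['centre'],4) for d in robot.landmark_of(c,n)[:3]])
E
```

```text
t 11.75 tcp [ 0.6328 -0.0159  0.2362] yang 57.7 q6 -1.11 F [0.2 0.1 0.5] open 0.076 gf 0.0
side blade_handle [array([ 0.6343, -0.0158,  0.1828])]
side tail_grip [array([ 0.4744, -0.0726,  0.1271])]
side carrot [array([ 0.6694, -0.0757,  0.0172]), array([0.6822, 0.0961, 0.0086]), array([0.4564, 0.0018, 0.0863])]
scene blade_handle [array([ 0.6293, -0.0154,  0.1783])]
scene tail_grip [array([ 0.4727, -0.0713,  0.1317])]
scene carrot [array([0.4598, 0.01  , 0.0842]), array([ 0.6636, -0.0778,  0.0153]), array([0.6794, 0.0934, 0.013 ])]
wrist blade_handle [array([ 0.6325, -0.0153,  0.1765])]
wrist tail_grip [array([ 0.4754, -0.0764,  0.1336])]
wrist carrot [array([0.6802, 0.0916, 0.0128]), array([ 0.6658, -0.0735,  0.0154])]
```

View pics/wrist3.png

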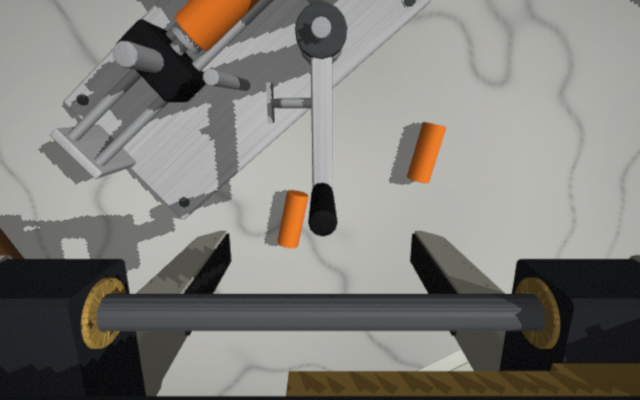

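The wrist view shows the handle top at (322,222), centred between the fingers, and the tail at its nip position. I'll descend and grip.

{"api": "play_rows", "payload": {"increments": "0 0 40 0 -1;0 0 77 0 -1;0 0 77 0 -1;0 0 77 0 0.8;0 0 77 0 1;0 0 77 0 1;0 0 77 0 1;0 0 77 0 1;0 0 77 0 1;0 0 77 0 1;0 0 77 0 1;0 0 77 0 1", "force": 40}}

```text
t: 13.55
tool_pos: [0.6328, -0.0153, 0.1595]
orientation: [-0.868, -3.019, 0.0]
force: [0.7, 1.0, 0.1]
opening: 0.0256
gripper_force: 0.0
```

```bash
python3 - <<'E'
from h import *
s,Rm=st()
piv=np.array([.4641,-.0163])+np.array([.075*.9894-.055*.1457,.075*.1457+.055*.9894])
p=np.array(s['tool_pos'][:2]);d=p-piv;print(piv,np.hypot(*d),np.degrees(np.arctan2(d[1],d[0])))
u=d/np.hypot(*d)*.12
for a in list(np.arange(7.5,61,7.5))+[61.5,62.5]:
    t=np.radians(-a);w=np.array([[np.cos(t),-np.sin(t)],[np.sin(t),np.cos(t)]])@u-u
    print(a,np.round(1000*Rm[:2,:2].T@w,1))
E
```

```text
t 13.55 tcp [ 0.6328 -0.0153  0.1595] yang 57.9 q6 -1.12 F [0.7 1.  0.1] open 0.0256 gf 0.0
[0.5302915 0.0490445] 0.12103579140290033 -32.11314497136407
7.5 [  1.  -15.7]
15.0 [  4.1 -31.1]
22.5 [  9.2 -45.9]
30.0 [ 16.1 -60. ]
37.5 [ 24.8 -73. ]
45.0 [ 35.2 -84.8]
52.5 [ 47.  -95.2]
60.0 [  60.1 -103.9]
61.5 [  62.8 -105.4]
62.5 [  64.7 -106.4]
```

{"api": "play_rows", "payload": {"increments": "0 0 0 0 1;0 0 0 0 1;0 0 0 0 1;0 0 0 0 1;0.3 -8 0 3.8 1;1 -15.7 0 7.5 1;2.3 -23.5 0 11.2 1;4.1 -31.1 0 15 1"}}

```text
t: 14.35
tool_pos: [0.6128, -0.0396, 0.1596]
orientation: [1.258, 2.878, 0.0]
force: [1.7, 2.3, -0.8]
opening: 0.0173
gripper_force: 40.0
```

```bash
python3 - <<'E'
from h import *
s,Rm=st()
piv=np.array([.5303,.0490])
d=np.array(s['tool_pos'][:2])-piv;print(np.hypot(*d),np.degrees(np.arctan2(d[1],d[0])))
u=d/np.hypot(*d)*.1205
for a in np.arange(5,54,5):
    t=np.radians(-a);w=np.array([[np.cos(t),-np.sin(t)],[np.sin(t),np.cos(t)]])@u-d
    print(a,np.round(1000*Rm[:2,:2].T@w,1))
im=robot.read_camera("scene");print([np.round(d['centre'],4) for d in robot.landmark_of("scene","blade_handle")])
E
```

```text
t 14.35 tcp [ 0.6128 -0.0396  0.1596] yang 42.8 q6 -0.89 F [ 1.7  2.3 -0.8] open 0.0173 gf 39.998300671577454
0.12107021188642998 -47.02432754207285
5 [  1.  -10.5]
10 [  2.3 -20.9]
15 [  4.6 -31.2]
20 [  7.7 -41.2]
25 [ 11.7 -51. ]
30 [ 16.5 -60.3]
35 [ 22.1 -69.2]
40 [ 28.5 -77.6]
45 [ 35.6 -85.3]
50 [ 43.3 -92.5]
[array([ 0.6119, -0.0385,  0.1765]), array([0.4528, 0.0498, 0.0851])]
```

The grip is firm and the handle follows. I'll continue the arc to just short of the stop.

{"api": "play_rows", "payload": {"increments": "1 -10.5 0 5 1;2.3 -20.9 0 10 1;4.6 -31.2 0 15 1;7.7 -41.2 0 20 1;11.7 -51 0 25 1;16.5 -60.3 0 30 1;22.1 -69.2 0 35 1;25.2 -73.4 0 37.5 1;28.5 -77.6 0 40 1;28.5 -77.6 0 40 1"}}

```text
t: 15.45
tool_pos: [0.5369, -0.072, 0.1596]
orientation: [2.162, 2.277, -0.0]
force: [5.5, -2.3, -5.3]
opening: 0.0182
gripper_force: 40.0
```

```bash
cat > g.py <<'E'
from h import *
s,Rm=st()
piv=np.array([.5303,.0490])
d=np.array(s['tool_pos'][:2])-piv;print(np.hypot(*d),np.degrees(np.arctan2(d[1],d[0])),'Ftool',np.round(Rm.T@s['force'],1))
u=d/np.hypot(*d)*.1205
for a in range(1,9):
    t=np.radians(-a);w=np.array([[np.cos(t),-np.sin(t)],[np.sin(t),np.cos(t)]])@u-d
    print(a,np.round(1000*Rm[:2,:2].T@w,1))
E
python3 g.py
```

```text
t 15.45 tcp [ 0.5369 -0.072   0.1596] yang 3.0 q6 -0.28 F [ 5.5 -2.3 -5.3] open 0.0182 gf 39.99922513961792
0.12117004704938218 -86.85972224511195 Ftool [-2.6  5.4  5.4]
1 [ 0.7 -2.1]
2 [ 0.7 -4.2]
3 [ 0.8 -6.3]
4 [ 0.9 -8.4]
5 [  1.1 -10.5]
6 [  1.3 -12.6]
7 [  1.5 -14.7]
8 [  1.8 -16.8]
```

{"api": "play_rows", "payload": {"increments": "0 -2.1 0 1 1;0.1 -4.2 0 2 1;0.2 -6.3 0 3 1;0.3 -8.4 0 4 1"}}

```text
t: 15.85
tool_pos: [0.5289, -0.0722, 0.1596]
orientation: [2.239, 2.201, -0.0]
force: [5.3, -4.0, -4.6]
opening: 0.0176
gripper_force: 40.0
```

{"api": "play_rows", "payload": {"increments": "0 -1 0 0.5 1;0 -2 0 1 1;0 -2 0 1 1"}}

```text
t: 16.15
tool_pos: [0.5269, -0.0722, 0.1596]
orientation: [2.258, 2.182, -0.0]
force: [4.5, -4.6, -5.0]
opening: 0.0172
gripper_force: 40.0
```

{"api": "play_rows", "payload": {"increments": "0 -0.7 0 0.3 1;0 -1.4 0 0.6 1;0 -1.4 0 0.6 1"}}

```text
t: 16.45
tool_pos: [0.5257, -0.0721, 0.1596]
orientation: [2.269, 2.17, 0.0]
force: [5.3, -4.1, -4.4]
opening: 0.0177
gripper_force: 40.0
```

```bash
python3 g.py|head -2
```

```text
t 16.45 tcp [ 0.5257 -0.0721  0.1596] yang -2.5 q6 -0.19 F [ 5.3 -4.1 -4.4] open 0.0177 gf 39.99897122383118
0.12123167727041645 -92.17724485788044 Ftool [-3.8  5.4  4.4]
```

No rise in force yet, so I'll keep creeping to the stop.

{"api": "play_rows", "payload": {"increments": "0 -0.7 0 0.3 1;0 -1.4 0 0.6 1;0 -1.4 0 0.6 1"}}

```text
t: 16.75
tool_pos: [0.5251, -0.0721, 0.1596]
orientation: [2.279, 2.158, 0.002]
force: [11.7, -4.0, -8.5]
opening: 0.0172
gripper_force: 40.0
```

{"api": "play_rows", "payload": {"increments": "0 -0.7 0 0.3 1;0 -1.4 0 0.6 1;0 -1.4 0 0.6 1"}}

```text
t: 17.05
tool_pos: [0.5246, -0.072, 0.1597]
orientation: [2.289, 2.145, 0.004]
force: [16.9, -5.0, -11.3]
opening: 0.0176
gripper_force: 40.0
```

```bash
python3 g.py|head -2; python3 - <<'E'
from h import *
for c in("scene","side"):
    im=robot.read_camera(c);cv2.imwrite(f"pics/{c}4.png",im)
    for n in("blade_handle","tail_grip","carrot"):print(c,n,[np.round(d['centre'],4) for d in robot.landmark_of(c,n)[:3]])
a=cv2.imread("pics/side4.png")[130:280,240:390]
b=cv2.imread("pics/scene4.png")[130:280,250:400]
cv2.imwrite("pics/c4.png",cv2.resize(np.hstack([b,a]),(800,400),interpolation=cv2.INTER_CUBIC))
E
```

```text
t 17.05 tcp [ 0.5246 -0.072   0.1597] yang -3.7 q6 -0.17 F [ 16.9  -5.  -11.3] open 0.0176 gf 40.001569390296936
0.1211814747010808 -92.71107367327085 Ftool [-3.9 17.1 11.4]
scene blade_handle [array([ 0.5235, -0.0707,  0.1775]), array([ 0.4729, -0.0755,  0.1325])]
scene tail_grip [array([ 0.4697, -0.0707,  0.1359])]
scene carrot [array([ 0.6677, -0.0778,  0.0174]), array([0.6762, 0.0928, 0.0152])]
side blade_handle [array([ 0.5209, -0.0704,  0.1786])]
side tail_grip [array([ 0.4712, -0.0726,  0.1262])]
side carrot [array([0.4545, 0.0018, 0.0859]), array([ 0.6668, -0.0795,  0.0137])]
```

View pics/c4.png

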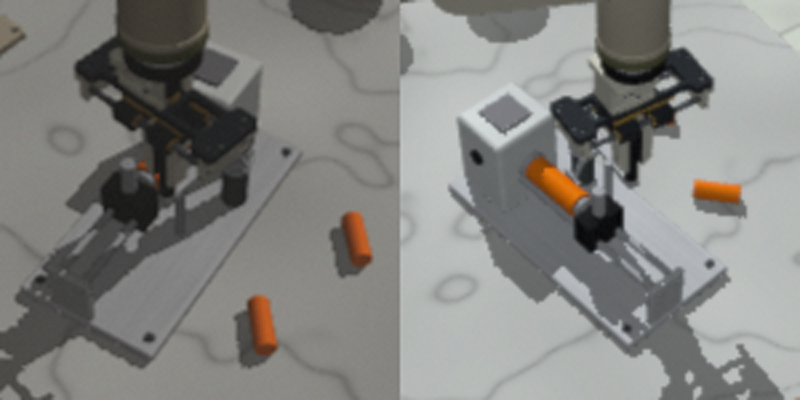

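The crops show the carriage against the carrot and the carrot against the plate. The blade arm is round at its stop post: force has jumped from 5 to 17 N at the expected angle, and the handle is still held. I'm handing the job in.

```bash
python3 -c "
from plant import robot
print(robot.close_job())"
```

```text
the job is handed in; nothing more can be done
None
```

The job is handed in at about 17 s (the result isn't shown): I nipped the carrot at about 15 N and left the carriage there, then swung the blade arm to its stop, where the gripper holds it by the handle; the bowls, onion and grater were not touched.

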